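# Put the spilled nuts back in the drawer tray

## Task

Put the four loose nuts from the cardboard back in the black drawer tray, each lying flat in its own compartment with its collar or crown upwards. The medium lock nut goes in the back row, between the large and the small lock nut that are still there; each of the three castle nuts goes in the front row (the side with the wire pull), directly in front of the lock nut of its own size. Leave those two lock nuts in their compartments, and do not disturb the wrench, the screwdriver or the tin.

Things in the scene. Friction and masses are not known exactly. Their poses are not given: they have to be found in the camera images.
- tray: Black drawer tray fixed to the bench, 200 (x) x 300 (y) x 10 mm, wire pull on its front edge (-x, robot side; turned up to 26 degrees). Six square compartments 78 mm wide, 7 mm deep, grey-lined (floor 3 mm, ribs 10 mm above the bench), 100 mm between centres: front row x = -50 mm, back row x = +50 mm, columns y = -100, 0, +100 mm. Origin: centre of its underside.
- lock_nut_large: Large nylon-insert lock nut: bright steel hexagon 55 mm across flats (63.5 across corners), 36 mm tall in all: 26 mm of hexagon, then a narrower round collar with a white plastic ring round the bore. 410 g. Sits loose in the back row of the tray, in one of the two end compartments, and stays there. Origin: centre of its underside, z up; flats face +y and -y (and every 60 degrees).
- lock_nut_small: Small nylon-insert lock nut: bright steel hexagon 30 mm across flats (34.6 across corners), 20 mm tall in all: 14 mm of hexagon, then a narrower round collar with a white plastic ring round the bore. 70 g. Sits loose in the back row of the tray, in the other end compartment, and stays there. Origin: centre of its underside, z up; flats face +y and -y (and every 60 degrees).
- lock_nut_medium: Medium nylon-insert lock nut: bright steel hexagon 41 mm across flats (47.3 across corners), 27 mm tall in all: 19 mm of hexagon, then a narrower round collar with a white plastic ring round the bore. 180 g. Loose on the 3 mm cardboard, upright, at least 95 mm from the next nut. Origin: centre of its underside, z up; flats face +y and -y (and every 60 degrees).
- castle_nut_small: Small castle nut: bright steel hexagon 30 mm across flats (34.6 across corners), 22 mm tall in all: 16 mm of hexagon, then a round crown 28 mm across, cut by six slots. No white ring. 75 g. Loose on the 3 mm cardboard, upright, at least 95 mm from the next nut. Origin: centre of its underside, z up; flats face +y and -y (and every 60 degrees).
- castle_nut_medium: Medium castle nut: bright steel hexagon 41 mm across flats (47.3 across corners), 30 mm tall in all: 22 mm of hexagon, then a round crown 38 mm across, cut by six slots. No white ring. 190 g. Loose on the 3 mm cardboard, upright, at least 95 mm from the next nut. Origin: centre of its underside, z up; flats face +y and -y (and every 60 degrees).
- castle_nut_large: Large castle nut: bright steel hexagon 55 mm across flats (63.5 across corners), 38 mm tall in all: 29 mm of hexagon, then a round crown 50 mm across, cut by six slots. No white ring. 430 g. Loose on the 3 mm cardboard, upright, at least 95 mm from the next nut. Origin: centre of its underside, z up; flats face +y and -y (and every 60 degrees).
- wrench: Steel wrench, 200 mm long, lying on the bench beyond the work; origin under its middle, x along it. Bystander.
- screwdriver: Screwdriver with a black handle, 160 mm long, lying on the bench beyond the work; origin under its middle, x along it. Bystander.
- grease_tin: Closed tin with a blue label, 74 mm across, 90 mm tall, standing on the bench beyond the work; origin at the centre of its underside. Bystander.
Mind the look-alikes: they are no part of the job. What is shaped like the castle_nut_small but turquoise or yellow is not meant. What is shaped like the castle_nut_large but turquoise is not meant.

How it is judged (in metres and radians):
At the end, for the whole second after the job is handed in: All six nuts at rest, flat on their compartment floors (4 mm, 0.1 rad), collar or crown up, within 30 mm of its centre each way: medium lock nut mid back row, large and small lock nuts still in place (35 mm), each castle nut in front of the lock nut of its size (z of lock_nut_large in the frame of tray between -0.001 and 0.007 m and angle between each of lock_nut_large, lock_nut_small, lock_nut_medium, castle_nut_large, castle_nut_small, castle_nut_medium's own z axis and vertical below 0.1 rad and linear speed of each of lock_nut_large, lock_nut_small, lock_nut_medium, castle_nut_large, castle_nut_small, castle_nut_medium below 0.02 m/s and angular speed of each of lock_nut_large, lock_nut_small, lock_nut_medium, castle_nut_large, castle_nut_small, castle_nut_medium below 0.1 rad/s and z of lock_nut_small in the frame of tray between -0.001 and 0.007 m and z of lock_nut_medium in the frame of tray between -0.001 and 0.007 m and z of castle_nut_large in the frame of tray between -0.001 and 0.007 m and z of castle_nut_small in the frame of tray between -0.001 and 0.007 m and z of castle_nut_medium in the frame of tray between -0.001 and 0.007 m and x of lock_nut_medium in the frame of tray between 0.02 and 0.08 m and y of lock_nut_medium in the frame of tray between -0.03 and 0.03 m and x of castle_nut_medium in the frame of tray between -0.08 and -0.02 m and y of castle_nut_medium in the frame of tray between -0.03 and 0.03 m and ((x of lock_nut_large in the frame of tray between 0.02 and 0.08 m and y of lock_nut_large in the frame of tray between 0.07 and 0.13 m and x of lock_nut_small in the frame of tray between 0.02 and 0.08 m and y of lock_nut_small in the frame of tray between -0.13 and -0.07 m and x of castle_nut_large in the frame of tray between -0.08 and -0.02 m and y of castle_nut_large in the frame of tray between 0.07 and 0.13 m and x of castle_nut_small in the frame of tray between -0.08 and -0.02 m and y of castle_nut_small in the frame of tray between -0.13 and -0.07 m) or (x of lock_nut_large in the frame of tray between 0.02 and 0.08 m and y of lock_nut_large in the frame of tray between -0.13 and -0.07 m and x of lock_nut_small in the frame of tray between 0.02 and 0.08 m and y of lock_nut_small in the frame of tray between 0.07 and 0.13 m and x of castle_nut_large in the frame of tray between -0.08 and -0.02 m and y of castle_nut_large in the frame of tray between -0.13 and -0.07 m and x of castle_nut_small in the frame of tray between -0.08 and -0.02 m and y of castle_nut_small in the frame of tray between 0.07 and 0.13 m)) and distance of each of lock_nut_large, lock_nut_small from where it was at the start of the episode below 0.035 m); the robot touches nothing.
It fails at once if the wrench is disturbed (moved more than 30 mm) (distance of wrench from where it was at the start of the episode above 0.03 m).
It fails at once if the screwdriver is disturbed (moved more than 30 mm) (distance of screwdriver from where it was at the start of the episode above 0.03 m).
It fails at once if the tin is disturbed (moved more than 30 mm) (distance of grease_tin from where it was at the start of the episode above 0.03 m).
It also fails if it takes over 112 s, if anything falls off the work surface, if the arm or the gripper's body presses on something with over 40 N, if the wrist force passes 120 N, or if a joint passes its speed limit or range.

## Robot

A 7-joint arm with a two-finger parallel gripper is mounted at the origin on the work surface. World frame = base frame: x ahead of the robot, y to its left, z up, the work surface at z = 0. Lengths are in mm, angles in rad, forces in N, time in s.
With the tool pointing down it reaches from about 400 to 925 mm from the base axis. Payload 4.1 kg.
Tool frame: the origin (TCP) lies between the finger pads; the fingertips stand 11 mm ahead of it and the grasp point (between the pads) lies 8 mm behind it; z points along the fingers, y is the line along which they close (so a half turn about z gives the same grasp; the last joint's range is limited). The gripper opens to 85 mm and grips with 20 to 120 N. Pads are 22 mm wide; open, the fingers measure 114 mm over their backs; the gripper's body (76 mm by 85 mm) begins 54 mm behind the grasp point. The pads swing forward as they close: fully open they stand 13 mm farther back than shut.
Start: joints at [-1.39, 0.398, 0.045, 1.537, -0.019, 1.207, -0.051], TCP at [179.483, 624.762, 242.347] pointing down, gripper open.
Joint ranges: [-2.82, 2.82], [-0.49, 2.23], [-1.37, 1.46], [0, 2.46], [-1.36, 4.5], [0.23, 2], [-2.94, 2.94]. Speed limits (rad/s): [2.57, 2.57, 3.14, 3.14, 3.14, 3.14, 3.14].

## Interface

Orientations are given as a unit quaternion [w, x, y, z].
In Python, from plant import get_state, get_image, ctrl, models gives the robot as it stands.
- The arm moves only by the shell command python3 -m jog 'ROWS' [FORCE]. ROWS is JSON, a list of rows, each a list of 3 entries, a list of its own where there are three numbers: the shift along the tool's x, y, z in cm, then the turn, a rotation vector about the tool's x, y, z in degrees, then the closure, from 0 (fully open) to 1 (shut). A call has 1 to 20 rows; each row is the pose to reach, as a shift and turn from the pose commanded when the call began, along the tool's axes at that moment; what a row does not reach only later rows make up. A row lasts 1/8 s, in which the tool goes at most 62.5 mm and 10.7 degrees, less where a joint would pass 70% of its speed; a pose out of reach is approached as far as the arm can. A call with a gripper value outside its range is refused whole. The fingers move at their own pace and stop on an object; FORCE is the grip in N (left out, the last holds). Time passes only in rows, so rows that repeat a pose let the fingers close. It gives the time, the measured TCP pose, the force, the opening and the grip force at its end, in the units of the state.
- get_state(): the state, without advancing time (a new reading comes with each control period).
- get_image(name): name is "scene" or "top"; returns a dict with "img" (480x640x3 uint8, blue, green, red), "fx", "fy", "cx", "cy" (pixels), "extrinsics" (4x4, takes a point from camera to world coordinates). Camera axes: x right, y down, z forward; pixel columns grow to the right and rows downward; lengths in mm; the calibration is good to about 2 mm. A picture is of the moment at which its call begins. There is no depth.
- ctrl.sign_off(): hands the job in; it is judged then, once.
Trained networks look in a picture, given as the dict that the camera call returned (one of the last four; its "shot" number tells which), for a name from the list of things; names that differ only in an ending like _2 or _b are one class to them, and where a whole thing is asked for, a point or a joint stands for the part that bears it (a point fixed in the world has none). Each returns a list of dicts, best first, with "p" (0 to 1); they miss things now and then, are a little off and sometimes report something else, mostly with a low value. They report only what shows in the picture. A call takes as long as a camera call. They do not tell look-alikes from the thing itself.
- models.cut_out(picture, thing): "pixels" (480x640 bool, what is visible of it) and "location" ([column, row] in pixels, amid what is visible of it).
The state is a dict: "time": time; "joint_pos": joint angles; "dq": joint speeds; "effort": joint torques, N m; "position": TCP position; "orientation": TCP orientation; "ft_force": force on the tool from outside, world axes, zero at the start; "ft_torque": the same for the moment, N m; "width": finger opening in mm; "grasp_force": force on a finger pad.
Only numpy, scipy, OpenCV 4.12 (cv2) and the standard library are available. Lean on these libraries where they do the work, as an engineer would, in place of code of your own. Each camera call takes 0.05 s, during which the arm holds its last target. There are 200 camera calls.

## Working session

There is one attempt and no reset: what is moved stays moved. The work goes in short steps, Python scripts to look and compute and a shell command to move; the robot and the scene stay as the last step left them, time stands still between calls to the robot, and variables do not carry over. Pictures are saved under pics/ and viewed, at most 14 in all, crops included, and the job is handed in when it is done.

```bash
mkdir -p pics; ls; python3 - <<'E'
from plant import get_state,get_image,models
import cv2,numpy as np
s=get_state();print(s['time'],s['position'],s['orientation'],s['width'])
for n in("top","scene"):
    d=get_image(n);cv2.imwrite(f"pics/{n}0.png",d["img"]);print(n,d['fx'],d['fy'],d['cx'],d['cy'],np.round(d['extrinsics'],3).tolist())
    for t in["tray","lock_nut_large","lock_nut_small","lock_nut_medium","castle_nut_small","castle_nut_medium","castle_nut_large"]:
        print(t,[(round(r['p'],2),np.round(r['location']).tolist(),int(r['pixels'].sum())) for r in models.cut_out(d,t)][:6])
E
```

```text
pics
0.0 [179.24330543 624.14421004 241.26384452] [-9.11299869e-05  1.39339184e-01  9.90244227e-01 -9.76887302e-04] 85.36613127578022
top 481.7333375313794 481.7333375313794 312.6026362950506 236.45550844358937 [[0.03, -0.994, 0.102, 437.877], [-1.0, -0.03, -0.006, 11.526], [0.009, -0.102, -0.995, 1147.664], [0.0, 0.0, 0.0, 1.0]]
tray [(0.87, [414.0, 257.0], 10312)]
lock_nut_large [(0.87, [368.0, 230.0], 387), (0.39, [209.0, 228.0], 237)]
lock_nut_small [(0.71, [455.0, 230.0], 138)]
lock_nut_medium [(0.79, [207.0, 229.0], 232)]
castle_nut_small [(0.67, [231.0, 289.0], 148), (0.47, [290.0, 299.0], 108), (0.42, [210.0, 333.0], 134)]
castle_nut_medium [(0.5, [256.0, 237.0], 246)]
castle_nut_large [(0.76, [157.0, 323.0], 468), (0.58, [194.0, 270.0], 386)]
scene 504.62247093086273 504.62247093086273 324.63605673204023 233.04845851254512 [[0.659, 0.631, -0.409, 955.383], [0.752, -0.552, 0.36, -312.605], [0.002, -0.545, -0.839, 840.595], [0.0, 0.0, 0.0, 1.0]]
tray [(0.59, [196.0, 317.0], 17137)]
lock_nut_large [(0.56, [265.0, 295.0], 881)]
lock_nut_small [(0.68, [165.0, 368.0], 287), (0.24, [333.0, 160.0], 200)]
lock_nut_medium [(0.72, [167.0, 364.0], 312), (0.68, [411.0, 186.0], 381)]
castle_nut_small [(0.74, [334.0, 160.0], 205), (0.59, [318.0, 126.0], 205), (0.48, [286.0, 183.0], 203)]
castle_nut_medium [(0.69, [358.0, 204.0], 422)]
castle_nut_large [(0.83, [380.0, 141.0], 688), (0.65, [366.0, 103.0], 552)]
```

```bash
python3 - <<'E'
import cv2,numpy as np
a=cv2.imread("pics/top0.png");b=cv2.imread("pics/scene0.png")
cv2.imwrite("pics/topc.png",cv2.resize(a[170:370,120:520],None,fx=2,fy=2,interpolation=cv2.INTER_CUBIC))
cv2.imwrite("pics/scc.png",cv2.resize(b[80:230,250:450],None,fx=4,fy=4,interpolation=cv2.INTER_CUBIC))
E
```

```text
(no output)
```

View pics/topc.png

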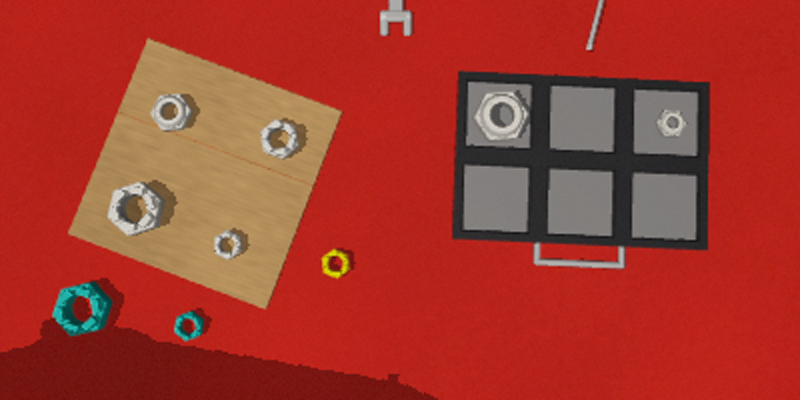

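View pics/scc.png

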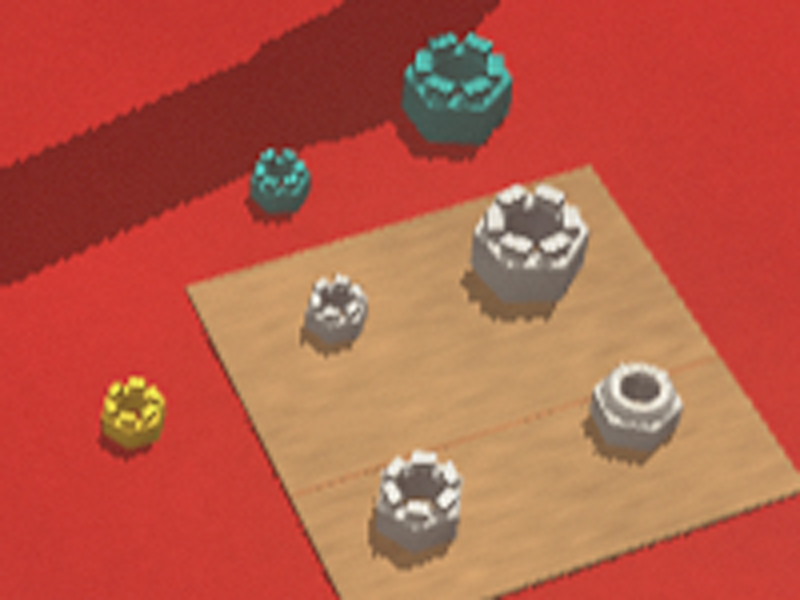

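View pics/scene0.png

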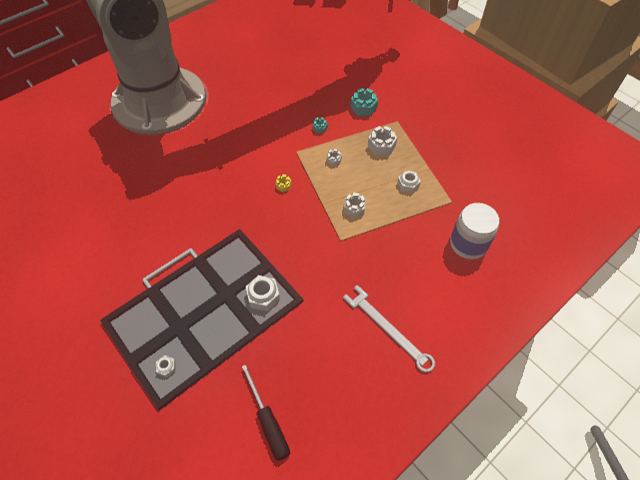

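Top view: the steel nuts on the cardboard are castle_large at about (188,274), castle_small (235,292), lock_medium (206,226, plain round collar) and castle_medium (260,239). The look-alikes are turquoise large (161,324), turquoise small (214,332) and yellow small (288,301), all on the red bench. I choose the steel ones on the cardboard, and the close crop confirms them. In the tray, the large lock nut is at back left (370,228) and the small one at back right (455,231).

```bash
cat > h.py <<'E'
import numpy as np,cv2
from scipy.spatial.transform import Rotation as R
from scipy.optimize import minimize
from plant import get_state,get_image
def proj(d,P):
    E=d['extrinsics'];p=(np.asarray(P)-E[:3,3])@E[:3,:3]
    return p[:,:2]/p[:,2:]*[d['fx'],d['fy']]+[d['cx'],d['cy']]
def unproj(d,uv,z):
    E=d['extrinsics'];r=E[:3,:3]@np.array([(uv[0]-d['cx'])/d['fx'],(uv[1]-d['cy'])/d['fy'],1])
    return (E[:3,3]+r*(z-E[2,3])/r[2])[:2]
def solid(p,af,h,cd,H,z0):
    a=p[2]+np.radians(np.arange(0,360,60));b=np.radians(np.arange(0,360,15))
    ring=lambda r,a,z:np.c_[p[0]+r*np.cos(a),p[1]+r*np.sin(a),0*a+z]
    return np.r_[ring(af/3**.5,a,z0),ring(af/3**.5,a,z0+h),ring(cd/2,b,z0+H)]
def sil(d,P,roi,s=6):
    m=np.zeros(((roi[3]-roi[1])*s,(roi[2]-roi[0])*s),np.uint8)
    q=(proj(d,P)-roi[:2]+.5)*s-.5
    cv2.fillConvexPoly(m,cv2.convexHull(np.round(q*16).astype(np.int32)),1,shift=4)
    return cv2.resize(m.astype(np.float32),None,fx=1/s,fy=1/s,interpolation=cv2.INTER_AREA)
def fit(ds,masks,shape,x0,yaws):
    def cost(p,yaw=None):
        p=p if yaw is None else [*p,yaw]
        c=0
        for d,m in zip(ds,masks):
            P=shape(p);q=proj(d,shape([*x0,0]));r=np.r_[q.min(0)-14,q.max(0)+14].astype(int)
            c+=np.abs(sil(d,P,r)-m[r[1]:r[3],r[0]:r[2]]).sum()
        return c
    best=None
    for y in yaws:
        k=minimize(cost,[*x0,y],method='Nelder-Mead',options=dict(initial_simplex=np.array([[*x0,y],[x0[0]+6,x0[1],y],[x0[0],x0[1]+6,y],[*x0,y+.2]]),xatol=.05,fatol=.05))
        if best is None or k.fun<best.fun:best=k
    return best
NUT=dict(CL=(55,29,50,38),CM=(41,22,38,30),CS=(30,16,28,22),LM=(41,19,34,27),LL=(55,26,46,36),LS=(30,14,25,20))
def nutfit(ds,n,x0,z0=3):
    ms=[]
    for d in ds:
        h=cv2.cvtColor(d['img'],cv2.COLOR_BGR2HSV);m=((h[...,1]<75)&(h[...,2]>60)).astype(np.uint8)
        k=cv2.morphologyEx(m,cv2.MORPH_OPEN,np.ones((2,2)))
        cs,_=cv2.findContours(k,cv2.RETR_EXTERNAL,cv2.CHAIN_APPROX_NONE);o=np.zeros_like(m)
        c0=proj(d,[[*x0,z0+NUT[n][1]/2]])[0]
        cs=[c for c in cs if cv2.contourArea(c)>25];c=min(cs,key=lambda c:np.linalg.norm(c.reshape(-1,2).mean(0)-c0))
        cv2.fillConvexPoly(o,cv2.convexHull(c),1);ms.append(o.astype(np.float32))
    return fit(ds,ms,lambda p:solid(p,*NUT[n],z0),x0,np.radians([0,20,40]))
def go(x,y,z,yaw):
    "tool shift (cm) and turn (deg) from the measured pose to x,y,z; yaw deg = world direction of closing line (mod 180); also upright fix"
    s=get_state();q=np.asarray(s['orientation']);r=R.from_quat(np.r_[q[1:],q[0]]);M=r.as_matrix()
    d=M.T@(np.array([x,y,z])-s['position'])/10
    out=[]
    for k in(0,180):
        a=np.radians(yaw+k);yv=np.array([np.cos(a),np.sin(a),0]);zv=np.array([0,0,-1.]);T=np.c_[np.cross(yv,zv),yv,zv]
        out.append(np.degrees((r.inv()*R.from_matrix(T)).as_rotvec()).round(1).tolist())
    print('t',round(s['time'],2),'pos',np.round(s['position'],1),'closeyaw',np.degrees(np.arctan2(M[1,1],M[0,1])).round(1),'j7',round(s['joint_pos'][6],2),'shift cm',d.round(2).tolist(),'turn',out)
E
python3 - <<'E'
from h import *
ds=[get_image('top'),get_image('scene')]
for n,uv in dict(CL=(188,274),CS=(235,292),LM=(206,226),CM=(260,239)).items():
    x0=unproj(ds[0],uv,20)
    for D in([ds[0]],[ds[1]],ds):
        k=nutfit(D,n,x0);print(n,k.x[:2].round(1),(np.degrees(k.x[2])%60).round(1),round(k.fun,1))
# tray: black mask
ms=[]
for d in ds:
    h=d['img'].max(2);m=(h<75).astype(np.uint8)
    n,l,st,_=cv2.connectedComponentsWithStats(m)
    q=proj(d,[[*unproj(ds[0],(412,250),10),10]])[0];i=min([i for i in range(1,n) if st[i,4]>1500],key=lambda i:np.hypot(*(st[i,:2]+st[i,2:4]/2-q)))
    c,_=cv2.findContours((l==i).astype(np.uint8),cv2.RETR_EXTERNAL,cv2.CHAIN_APPROX_NONE)
    o=np.zeros_like(m);cv2.fillConvexPoly(o,cv2.convexHull(max(c,key=cv2.contourArea)),1);ms.append(o.astype(np.float32))
def box(p):
    c,s=np.cos(p[2]),np.sin(p[2]);Q=np.array([[x,y,z] for x in(-100,100) for y in(-150,150) for z in(0,10)],float)
    return np.c_[p[0]+c*Q[:,0]-s*Q[:,1],p[1]+s*Q[:,0]+c*Q[:,1],Q[:,2]]
for D,M in((ds[:1],ms[:1]),(ds[1:],ms[1:]),(ds,ms)):
    k=fit(D,M,box,unproj(ds[0],(412,250),10),[0]);print('tray',k.x.round(3),round(k.fun,1))
x,y,a=k.x
for nm,u,v in(('LM',50,0),('CM',-50,0),('CL',-50,100),('CS',-50,-100)):print(nm,round(x+np.cos(a)*u-np.sin(a)*v,1),round(y+np.sin(a)*u+np.cos(a)*v,1))
print('yaw',np.degrees(a))
go(400,200,250,0)
E
```

```text
CL [454.6 291.5] 50.9 24.3
CL [459.4 294.5] 52.5 26.5
CL [457.5 294.4] 52.4 144.8
CS [416.3 183.5] 2.1 10.2
CS [421.  187.3] 10.2 13.3
CS [419.3 186. ] 18.2 78.6
LM [569.4 257.1] 34.4 18.1
LM [573.6 259.6] 34.2 24.9
LM [572.5 259.2] 34.6 95.3
CM [541.7 128.5] 10.7 18.0
CM [545.2 131.4] 8.6 22.0
CM [544.4 130.4] 15.1 92.0
tray [ 5.30697e+02 -2.29117e+02 -1.60000e-02] 119.1
tray [ 5.28869e+02 -2.27156e+02 -1.90000e-02] 430.9
tray [ 5.29321e+02 -2.28439e+02 -1.80000e-02] 688.2
LM 579.3 -229.3
CM 479.3 -227.5
CL 481.1 -127.6
CS 477.5 -327.5
yaw -1.0262049974378058
t 0.9 pos [179.5 624.8 242.4] closeyaw 74.0 j7 -0.05 shift cm [-32.92, -34.74, -0.77] turn [[0.0, -0.0, 74.0], [0.0, 0.0, -106.0]]
```

```bash
python3 -c "
from h import *
go(457,293,80,81.7)"
```

```text
t 0.9 pos [179.5 624.8 242.4] closeyaw 74.0 j7 -0.05 shift cm [-35.83, -24.23, 16.23] turn [[0.0, 0.0, -7.7], [0.0, -0.0, 172.3]]
```

```bash
python3 -m jog '[[[-6,-4,1],[0,0,-4],0],[[-11,-7.5,3],[0,0,-7.7],0],[[-16,-11,5],[0,0,-7.7],0],[[-21,-14.2,7],[0,0,-7.7],0],[[-26,-17.6,10],[0,0,-7.7],0],[[-31,-21,13],[0,0,-7.7],0],[[-34.5,-23.3,15],[0,0,-7.7],0],[[-35.8,-24.2,16.2],[0,0,-7.7],0],[[-35.8,-24.2,16.2],[0,0,-7.7],0],[[-35.8,-24.2,16.2],[0,0,-7.7],0],[[-35.8,-24.2,16.2],[0,0,-7.7],0]]' 60; python3 -c "
from h import *
go(457,293,23,81.7)
d=get_image('scene');print(proj(d,[[457,293,25]]))
q=d['img'][60:230,270:470];cv2.imwrite('pics/hov.png',cv2.resize(q,None,fx=3,fy=3))"
```

```text
time: 2.28
position: [456.2, 295.5, 81.2]
orientation: [0.0, 0.071, 0.997, 0.001]
ft_force: [0.3, -0.4, -0.5]
width: 85.2
grasp_force: 0.0
t 2.27 pos [456.2 295.5  81.2] closeyaw 81.8 j7 0.86 shift cm [-0.12, -0.25, 5.82] turn [[0.1, 0.0, 0.1], [-0.0, 0.2, -179.9]]
[[381.99942754 139.60801194]]
```

View pics/hov.png

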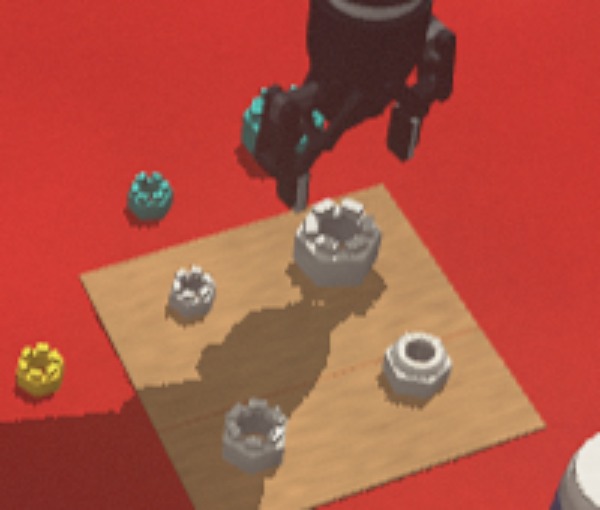

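The open gripper hovers over the steel large castle nut (crop 337,240), one finger on each side. I'll descend and grip.

```bash
python3 -m jog '[[[-0.1,-0.2,2],[0,0,0],0],[[-0.1,-0.2,4],[0,0,0],0],[[-0.1,-0.2,5.8],[0,0,0],0],[[-0.1,-0.2,5.8],[0,0,0],0],[[-0.1,-0.2,5.8],[0,0,0],0.3],[[-0.1,-0.2,5.8],[0,0,0],1],[[-0.1,-0.2,5.8],[0,0,0],1],[[-0.1,-0.2,5.8],[0,0,0],1],[[-0.1,-0.2,5.8],[0,0,0],1],[[-0.1,-0.2,5.8],[0,0,0],1]]' 60; python3 -c "
from h import *
go(481,-127.6,24,81.7)"
```

```text
time: 3.58
position: [458.6, 292.5, 23.8]
orientation: [0.001, 0.073, 0.997, 0.001]
ft_force: [-0.9, 1.8, 6.7]
width: 53.7
grasp_force: 65.2
t 3.58 pos [458.6 292.5  23.8] closeyaw 81.7 j7 0.88 shift cm [-8.3, -41.24, -0.12] turn [[0.2, 0.1, -0.0], [0.2, -0.3, 180.0]]
```

```bash
python3 -m jog '[[[0,0,-3],[0,0,0],1],[[0,0,-6],[0,0,0],1],[[-0.5,-2,-8],[0,0,0],1],[[-1.2,-6,-8],[0,0,0],1],[[-2,-10,-8],[0,0,0],1],[[-3,-15,-8],[0,0,0],1],[[-4,-20,-8],[0,0,0],1],[[-5,-25,-8],[0,0,0],1],[[-6,-30,-8],[0,0,0],1],[[-7,-35,-8],[0,0,0],1],[[-7.7,-38.5,-8],[0,0,0],1],[[-8.1,-40.4,-8],[0,0,0],1],[[-8.3,-41.2,-8],[0,0,0],1],[[-8.3,-41.2,-8],[0,0,0],1],[[-8.3,-41.2,-8],[0,0,0],1],[[-8.3,-41.2,-8],[0,0,0],1]]'; python3 -c "
from h import *
go(481,-127.6,24,81.7)
ds=[get_image('top'),get_image('scene')]
cv2.imwrite('pics/h1.png',np.hstack([cv2.resize(ds[0]['img'][190:330,330:500],(400,330)),cv2.resize(ds[1]['img'][200:420,90:320],(345,330))]))"
```

```text
time: 5.58
position: [479.9, -127.3, 102.2]
orientation: [-0.0, 0.072, 0.997, 0.0]
ft_force: [-0.3, -0.2, -4.6]
width: 53.6
grasp_force: 65.9
t 5.58 pos [ 479.9 -127.3  102.2] closeyaw 81.8 j7 1.74 shift cm [-0.11, -0.02, 7.82] turn [[0.0, -0.0, 0.1], [0.0, 0.1, -179.9]]
```

View pics/h1.png

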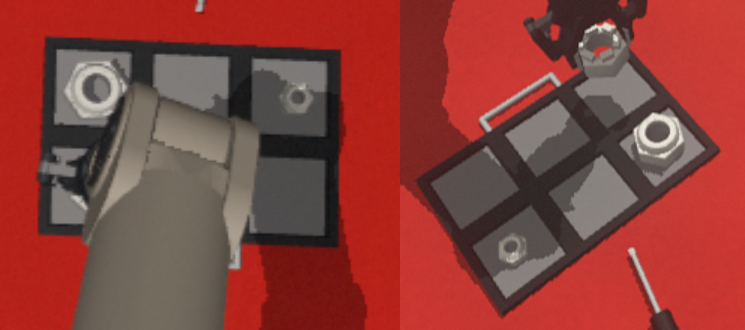

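The large castle nut is held upright (right half, 603,48), over the front-left compartment next to the large lock nut. I'll lower it and release.

```bash
python3 -m jog '[[[-0.1,0,3],[0,0,0],1],[[-0.1,0,5.5],[0,0,0],1],[[-0.1,0,7],[0,0,0],1],[[-0.1,0,7.8],[0,0,0],1],[[-0.1,0,7.8],[0,0,0],1],[[-0.1,0,7.8],[0,0,0],1],[[-0.1,0,7.8],[0,0,0],0.2],[[-0.1,0,7.8],[0,0,0],0.15],[[-0.1,0,7.8],[0,0,0],0.15],[[-0.1,0,7.8],[0,0,0],0.15],[[-0.1,0,6],[0,0,0],0.15],[[-0.1,0,3],[0,0,0],0.15],[[-0.1,0,0],[0,0,0],0],[[-0.1,0,0],[0,0,0],0],[[-0.1,0,0],[0,0,0],0]]'; python3 -c "
from h import *
go(571.5,258.4,80,64)"
```

```text
time: 7.55
position: [480.4, -128.4, 101.7]
orientation: [-0.0, 0.073, 0.997, 0.0]
ft_force: [0.2, 0.0, -0.2]
width: 85.5
grasp_force: 0.0
t 7.55 pos [ 480.4 -128.4  101.7] closeyaw 81.7 j7 1.75 shift cm [-3.42, 39.59, 2.18] turn [[0.0, -0.1, 17.7], [0.1, 0.0, -162.3]]
```

```bash
python3 -m jog '[[[-0.3,3,0],[0,0,2],0],[[-0.8,8,0],[0,0,5],0],[[-1.2,14,0],[0,0,8],0],[[-1.7,20,0],[0,0,12],0],[[-2.2,26,0],[0,0,17],0],[[-2.8,32,0.5],[0,0,17.7],0],[[-3.2,37,1],[0,0,17.7],0],[[-3.4,39.6,2.2],[0,0,17.7],0],[[-3.4,39.6,2.2],[0,0,17.7],0],[[-3.4,39.6,2.2],[0,0,17.7],0],[[-3.4,39.6,2.2],[0,0,17.7],0]]'; python3 -c "
from h import *
go(571.5,258.4,18,64)
d=get_image('top');cv2.imwrite('pics/t1.png',cv2.resize(d['img'][180:330,130:500],None,fx=2,fy=2))"
```

```text
time: 8.93
position: [572.1, 256.0, 80.5]
orientation: [0.0, 0.227, 0.974, -0.0]
ft_force: [-0.2, 0.4, -0.4]
width: 85.9
grasp_force: 0.0
t 8.93 pos [572.1 256.   80.5] closeyaw 63.8 j7 0.79 shift cm [0.16, 0.19, 6.25] turn [[-0.0, 0.0, -0.2], [0.0, 0.1, 179.8]]
```

View pics/t1.png

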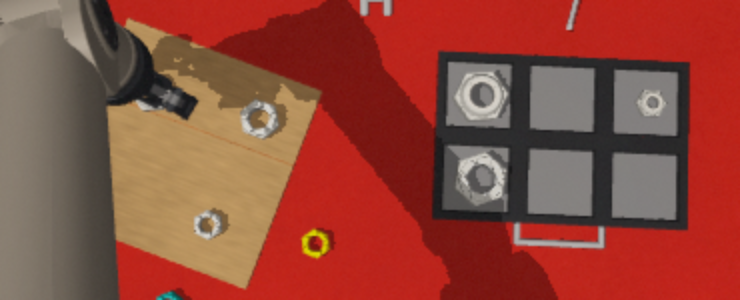

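The large castle nut sits flat in the front-left compartment (482,178), with its lock nut behind it. Next is the medium lock nut.

```bash
python3 -m jog '[[[0.1,0.2,2],[0,0,0],0],[[0.1,0.2,4],[0,0,0],0],[[0.1,0.2,5.9],[0,0,0],0],[[0.1,0.2,5.9],[0,0,0],0],[[0.1,0.2,5.9],[0,0,0],0.4],[[0.1,0.2,5.9],[0,0,0],1],[[0.1,0.2,5.9],[0,0,0],1],[[0.1,0.2,5.9],[0,0,0],1],[[0.1,0.2,5.9],[0,0,0],1],[[0.1,0.2,5.9],[0,0,0],1]]' 60; python3 -c "
from h import *
go(579.3,-229.3,22,64)"
```

```text
time: 10.22
position: [572.9, 261.0, 22.5]
orientation: [0.001, 0.225, 0.974, 0.001]
ft_force: [0.7, -0.9, 5.1]
width: 39.3
grasp_force: 61.5
t 10.22 pos [572.9 261.   22.5] closeyaw 64.0 j7 0.8 shift cm [-22.09, -43.77, -0.01] turn [[0.1, 0.1, -0.0], [0.1, -0.2, 180.0]]
```

```bash
python3 -m jog '[[[0,0,-3],[0,0,0],1],[[0,0,-6],[0,0,0],1],[[-1,-2,-8],[0,0,0],1],[[-3,-6,-8],[0,0,0],1],[[-5.5,-11,-8],[0,0,0],1],[[-8,-16,-8],[0,0,0],1],[[-10.5,-21,-8],[0,0,0],1],[[-13,-26,-8],[0,0,0],1],[[-15.5,-31,-8],[0,0,0],1],[[-18,-36,-8],[0,0,0],1],[[-20.5,-40.5,-8],[0,0,0],1],[[-21.7,-43,-8],[0,0,0],1],[[-22.1,-43.8,-8],[0,0,0],1],[[-22.1,-43.8,-8],[0,0,0],1],[[-22.1,-43.8,-8],[0,0,0],1],[[-22.1,-43.8,-8],[0,0,0],1]]'; python3 -c "
from h import *
go(579.3,-229.3,23,64)"
```

```text
time: 12.22
position: [578.7, -228.0, 101.2]
orientation: [-0.0, 0.224, 0.975, 0.001]
ft_force: [-0.2, -0.1, -1.5]
width: 39.5
grasp_force: 61.0
t 12.22 pos [ 578.7 -228.   101.2] closeyaw 64.1 j7 1.63 shift cm [-0.11, -0.09, 7.82] turn [[0.1, -0.0, 0.1], [0.0, 0.1, -179.9]]
```

```bash
python3 -m jog '[[[-0.1,0,3],[0,0,0],1],[[-0.1,0,5.5],[0,0,0],1],[[-0.1,0,7],[0,0,0],1],[[-0.1,0,7.8],[0,0,0],1],[[-0.1,0,7.8],[0,0,0],1],[[-0.1,0,7.8],[0,0,0],1],[[-0.1,0,7.8],[0,0,0],0.35],[[-0.1,0,7.8],[0,0,0],0.3],[[-0.1,0,7.8],[0,0,0],0.3],[[-0.1,0,7.8],[0,0,0],0.3],[[-0.1,0,6],[0,0,0],0.3],[[-0.1,0,3],[0,0,0],0.3],[[-0.1,0,0],[0,0,0],0],[[-0.1,0,0],[0,0,0],0],[[-0.1,0,0],[0,0,0],0]]'; python3 -c "
from h import *
go(543.5,130,80,40)"
```

```text
time: 14.1
position: [579.0, -230.2, 101.5]
orientation: [-0.0, 0.225, 0.974, 0.0]
ft_force: [0.1, -0.1, -0.1]
width: 85.5
grasp_force: 0.0
t 14.1 pos [ 579.  -230.2  101.5] closeyaw 64.0 j7 1.63 shift cm [18.99, 30.82, 2.16] turn [[0.0, -0.0, 24.0], [0.0, 0.0, -156.0]]
```

```bash
python3 -m jog '[[[1.5,2.5,0],[0,0,3],0],[[4,6.5,0],[0,0,8],0],[[7,11.5,0],[0,0,13],0],[[10,16.5,0],[0,0,18],0],[[13,21.5,0],[0,0,23],0],[[16,26,0.5],[0,0,24],0],[[18.3,29.7,1],[0,0,24],0],[[19,30.8,2.2],[0,0,24],0],[[19,30.8,2.2],[0,0,24],0],[[19,30.8,2.2],[0,0,24],0],[[19,30.8,2.2],[0,0,24],0]]'; python3 -c "
from h import *
go(543.5,130,22,40)
ds=[get_image('top'),get_image('scene')]
cv2.imwrite('pics/t2.png',np.hstack([cv2.resize(ds[0]['img'][190:330,330:500],(400,330)),cv2.resize(ds[1]['img'][120:270,290:470],(396,330))]))"
```

```text
time: 15.48
position: [544.2, 127.5, 79.7]
orientation: [0.0, 0.424, 0.905, -0.0]
ft_force: [0.5, 0.2, -0.1]
width: 85.4
grasp_force: 0.0
t 15.47 pos [544.2 127.5  79.7] closeyaw 39.8 j7 0.61 shift cm [0.24, 0.11, 5.76] turn [[0.0, 0.0, -0.2], [0.1, -0.0, 179.8]]
```

View pics/t2.png

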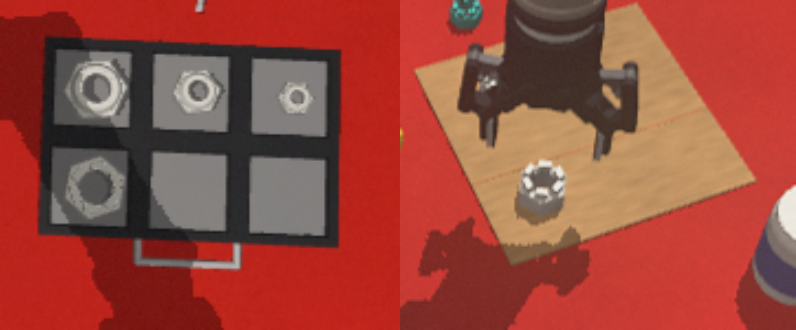

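The medium lock nut is flat in the middle back compartment (199,92 in the left half). The gripper is centred above the medium castle nut (543,188 in the right half).

```bash
python3 -m jog '[[[0.2,0.1,2],[0,0,0],0],[[0.2,0.1,4],[0,0,0],0],[[0.2,0.1,5.8],[0,0,0],0],[[0.2,0.1,5.8],[0,0,0],0],[[0.2,0.1,5.8],[0,0,0],0.4],[[0.2,0.1,5.8],[0,0,0],1],[[0.2,0.1,5.8],[0,0,0],1],[[0.2,0.1,5.8],[0,0,0],1],[[0.2,0.1,5.8],[0,0,0],1],[[0.2,0.1,5.8],[0,0,0],1]]' 60; python3 -c "
from h import *
go(479.3,-227.5,22,40)"
```

```text
time: 16.82
position: [544.0, 132.1, 22.3]
orientation: [0.001, 0.423, 0.906, 0.001]
ft_force: [-0.2, -0.8, 5.6]
width: 39.3
grasp_force: 61.9
t 16.82 pos [544.  132.1  22.3] closeyaw 40.0 j7 0.65 shift cm [-23.4, -28.06, -0.01] turn [[0.1, 0.0, -0.0], [0.1, -0.2, 180.0]]
```

```bash
python3 -m jog '[[[0,0,-3],[0,0,0],1],[[0,0,-6],[0,0,0],1],[[-1.5,-2,-8],[0,0,0],1],[[-4.5,-5.4,-8],[0,0,0],1],[[-7.5,-9,-8],[0,0,0],1],[[-11,-13.2,-8],[0,0,0],1],[[-14.5,-17.4,-8],[0,0,0],1],[[-18,-21.6,-8],[0,0,0],1],[[-21,-25.2,-8],[0,0,0],1],[[-22.8,-27.4,-8],[0,0,0],1],[[-23.4,-28.1,-8],[0,0,0],1],[[-23.4,-28.1,-8],[0,0,0],1],[[-23.4,-28.1,-8],[0,0,0],1],[[-23.4,-28.1,-8],[0,0,0],1]]'; python3 -c "
from h import *
go(479.3,-227.5,23,40)"
```

```text
time: 18.58
position: [478.6, -226.4, 101.1]
orientation: [-0.0, 0.422, 0.907, 0.0]
ft_force: [0.3, 0.5, -2.0]
width: 39.2
grasp_force: 61.1
t 18.57 pos [ 478.6 -226.4  101.1] closeyaw 40.1 j7 1.31 shift cm [-0.14, -0.02, 7.81] turn [[0.0, -0.0, 0.1], [0.1, 0.0, -179.9]]
```

```bash
python3 -m jog '[[[-0.1,0,3],[0,0,0],1],[[-0.1,0,5.5],[0,0,0],1],[[-0.1,0,7],[0,0,0],1],[[-0.1,0,7.8],[0,0,0],1],[[-0.1,0,7.8],[0,0,0],1],[[-0.1,0,7.8],[0,0,0],1],[[-0.1,0,7.8],[0,0,0],0.35],[[-0.1,0,7.8],[0,0,0],0.3],[[-0.1,0,7.8],[0,0,0],0.3],[[-0.1,0,7.8],[0,0,0],0.3],[[-0.1,0,6],[0,0,0],0.3],[[-0.1,0,3],[0,0,0],0.3],[[-0.1,0,0],[0,0,0],0],[[-0.1,0,0],[0,0,0],0],[[-0.1,0,0],[0,0,0],0]]'; python3 -c "
from h import *
go(418.7,185.4,80,35)"
```

```text
time: 20.45
position: [478.5, -228.5, 101.4]
orientation: [-0.0, 0.423, 0.906, 0.0]
ft_force: [0.5, 0.4, -0.9]
width: 85.6
grasp_force: 0.0
t 20.45 pos [ 478.5 -228.5  101.4] closeyaw 40.0 j7 1.31 shift cm [35.56, 22.01, 2.16] turn [[0.0, -0.0, 5.0], [0.0, 0.0, -175.0]]
```

```bash
python3 -m jog '[[[2.5,1.5,0],[0,0,2],0],[[7,4.3,0],[0,0,5],0],[[12,7.4,0],[0,0,5],0],[[17,10.5,0],[0,0,5],0],[[22,13.6,0],[0,0,5],0],[[27,16.7,0],[0,0,5],0],[[32,19.8,1],[0,0,5],0],[[34.8,21.5,2],[0,0,5],0],[[35.6,22,2.2],[0,0,5],0],[[35.6,22,2.2],[0,0,5],0],[[35.6,22,2.2],[0,0,5],0],[[35.6,22,2.2],[0,0,5],0]]'; python3 -c "
from h import *
go(418.7,185.4,17,35)
ds=[get_image('top'),get_image('scene')]
cv2.imwrite('pics/t3.png',np.hstack([cv2.resize(ds[0]['img'][190:330,330:500],(400,330)),cv2.resize(ds[1]['img'][90:240,250:430],(396,330))]))"
```

```text
time: 21.95
position: [419.0, 184.0, 79.5]
orientation: [0.0, 0.463, 0.886, 0.0]
ft_force: [0.7, -0.7, -0.1]
width: 85.5
grasp_force: 0.0
t 21.95 pos [419.  184.   79.5] closeyaw 34.8 j7 0.27 shift cm [0.14, 0.05, 6.25] turn [[0.0, 0.0, -0.2], [0.0, -0.0, 179.8]]
```

View pics/t3.png

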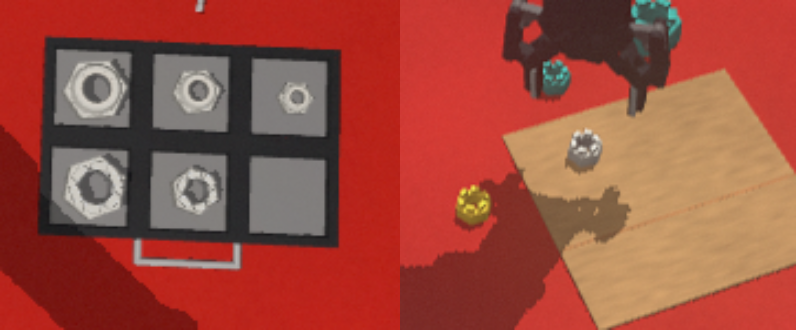

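The medium castle nut is flat in the middle front compartment (left half 196,192). The gripper hovers above the steel small castle nut (right half 585,150); the yellow and turquoise ones are clear of it.

```bash
python3 -m jog '[[[0.1,0.1,2],[0,0,0],0],[[0.1,0.1,4],[0,0,0],0],[[0.1,0.1,6.2],[0,0,0],0],[[0.1,0.1,6.2],[0,0,0],0],[[0.1,0.1,6.2],[0,0,0],0.4],[[0.1,0.1,6.2],[0,0,0],0.6],[[0.1,0.1,6.2],[0,0,0],1],[[0.1,0.1,6.2],[0,0,0],1],[[0.1,0.1,6.2],[0,0,0],1],[[0.1,0.1,6.2],[0,0,0],1],[[0.1,0.1,6.2],[0,0,0],1]]' 40; python3 -c "
from h import *
go(477.5,-327.5,17,35)"
```

```text
time: 23.42
position: [419.4, 187.1, 18.1]
orientation: [0.0, 0.462, 0.887, 0.001]
ft_force: [-0.7, -0.2, 6.0]
width: 29.2
grasp_force: 39.8
t 23.43 pos [419.4 187.1  18.1] closeyaw 35.0 j7 0.34 shift cm [-45.5, -24.73, 0.06] turn [[0.1, -0.0, -0.0], [-0.0, -0.1, 180.0]]
```

```bash
python3 -m jog '[[[0,0,-3],[0,0,0],1],[[0,0,-6],[0,0,0],1],[[-2,-1.1,-8],[0,0,0],1],[[-6,-3.3,-8],[0,0,0],1],[[-10.5,-5.7,-8],[0,0,0],1],[[-15,-8.2,-8],[0,0,0],1],[[-20,-10.9,-8],[0,0,0],1],[[-25,-13.6,-8],[0,0,0],1],[[-30,-16.3,-8],[0,0,0],1],[[-35,-19,-8],[0,0,0],1],[[-40,-21.7,-8],[0,0,0],1],[[-43.5,-23.6,-8],[0,0,0],1],[[-45,-24.5,-8],[0,0,0],1],[[-45.5,-24.7,-8],[0,0,0],1],[[-45.5,-24.7,-8],[0,0,0],1],[[-45.5,-24.7,-8],[0,0,0],1],[[-45.5,-24.7,-8],[0,0,0],1]]'; python3 -c "
from h import *
go(477.5,-327.5,19,35)"
```

```text
time: 25.55
position: [477.5, -326.3, 97.2]
orientation: [-0.0, 0.461, 0.887, 0.0]
ft_force: [-0.0, 0.2, -0.9]
width: 28.8
grasp_force: 40.1
t 25.55 pos [ 477.5 -326.3   97.2] closeyaw 35.1 j7 1.44 shift cm [-0.1, -0.08, 7.82] turn [[0.0, -0.0, 0.1], [0.1, 0.0, -179.9]]
```

```bash
python3 -m jog '[[[-0.1,-0.1,3],[0,0,0],1],[[-0.1,-0.1,5.5],[0,0,0],1],[[-0.1,-0.1,7],[0,0,0],1],[[-0.1,-0.1,7.8],[0,0,0],1],[[-0.1,-0.1,7.8],[0,0,0],1],[[-0.1,-0.1,7.8],[0,0,0],1],[[-0.1,-0.1,7.8],[0,0,0],0.52],[[-0.1,-0.1,7.8],[0,0,0],0.5],[[-0.1,-0.1,7.8],[0,0,0],0.5],[[-0.1,-0.1,7.8],[0,0,0],0.5],[[-0.1,-0.1,6],[0,0,0],0.5],[[-0.1,-0.1,3],[0,0,0],0.4],[[0,0,0],[0,0,0],0],[[5,3,-3],[0,0,0],0],[[10,6,-5],[0,0,0],0],[[15,9,-5],[0,0,0],0],[[20,12,-5],[0,0,0],0],[[25,14,-5],[0,0,0],0],[[30,16,-5],[0,0,0],0],[[32,18,-5],[0,0,0],0]]'; python3 -c "
from h import *
ds=[get_image('top'),get_image('scene')]
for n,x0 in dict(LL=(580,-129),LM=(579,-229),LS=(578,-329),CL=(481,-128),CM=(479,-228),CS=(477,-327)).items():
    print(n,[nutfit([d],n,x0).x[:2].round(1).tolist() for d in ds[1:]])
cv2.imwrite('pics/t4.png',np.hstack([cv2.resize(ds[0]['img'][190:330,330:500],(400,330)),cv2.resize(ds[1]['img'][200:420,90:320],(345,330))]))"
```

```text
time: 28.05
position: [440.2, 40.4, 148.3]
orientation: [-0.0, 0.46, 0.888, 0.001]
ft_force: [0.0, 0.6, -0.4]
width: 85.2
grasp_force: 0.0
LL [[498.0, -125.9]]
LM [[586.8, -254.2]]
LS [[582.9, -357.1]]
CL [[489.6, -136.1]]
CM [[482.8, -263.2]]
CS [[486.5, -352.1]]
```

View pics/t4.png

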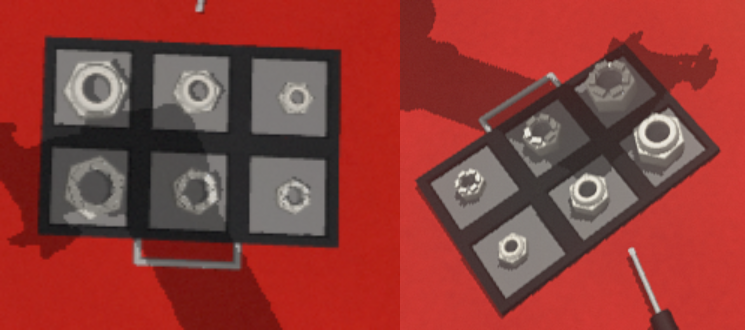

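All six nuts lie flat and near centre in their compartments, crowns and collars up, in both views (left half: front row at 95,188 / 197,192 / 293,196). I'm ignoring the fit numbers from that last script, because the grey liner merges with the nuts in its mask. The arm is clear, so I'm handing in.

```bash
python3 -c "
from plant import ctrl
print(ctrl.sign_off())"
```

```text
the job is handed in; nothing more can be done
None
```

I handed the job in at about 28 s: the final pictures show all four loose nuts flat in their own compartments, crown or collar up, and the two lock nuts still in place; the hand-in itself returned no verdict.

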